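# Select third speed on the polishing spindle

## Task

Put the polishing drive into third speed: push the red-knobbed selector lever along the left leg of the H-shaped gate to the cross channel, across to the right leg, then forward (away from you) fully home into the third slot, the one marked with three dots. Only push the knob with the fingers, never pinch it, and do not put the lever into the fourth slot (right leg, near end) on the way. Leave the jar, the oil bottle and the bur stand where they are, and finish with the hand clear.

Things in the scene. Friction and masses are not known exactly. Their poses are not given: they have to be found in the camera images.
- gearbox: Fixed polishing drive: blue gearbox 150 x 150 mm, gate plate's top 110 mm above the bench; grey motor out of its left side to 205 mm, felt buff out of its right side to 180 mm, both lower than the plate. Origin: centre of its underside on the bench; +x is forward (away from the operator), +y left, z up. Place and yaw vary. The lever's pivot is 14 mm above the origin, on its z axis.
- gate_center (a point): Centre of the H gate, on top of the 8 mm thick aluminium plate, axes as the gearbox. Slots are 16 mm wide: two legs along x, centred 24 mm left (+y) and right (-y) of this point, reaching 32 mm forward and back, joined by one cross channel along y at x = 0. Elsewhere the solid plate blocks the lever's stem. Black dots by the leg ends: one left forward, two left near, three right forward, four right near.
- knob (a point): Centre of the lever's knob, a red rounded block 34 x 34 mm, 44 mm tall, on a 10 mm round steel stem, 154 mm from the pivot along the stem (168 mm above the bench when upright); z runs up the stem, x forward. The lever starts anywhere along the left leg and stays where it is left (friction, about 2.5 N at the knob moves it; no spring, no click).
- lever_cross (a joint): Sideways tilt of the lever, rad: 0 upright, positive to the right (knob moves to the gearbox's -y, about 154 mm per rad). About -0.26 in the left leg, +0.26 in the right leg, stops at +-0.265. Crossing is possible only with lever_shift within about 0.03 of 0.
- lever_shift (a joint): Forward tilt of the lever, rad: 0 in the cross channel, positive forward (knob moves to the gearbox's +x, about 154 mm per rad). Stops at +0.28 (fully home in a forward slot) and -0.28 (near slot).
- knob_far: The knob's forward (+x) face, 26 mm wide, 44 mm tall, part of the knob; its origin lies 3 mm under the face, 14 mm from the knob's centre.
- knob_near: The knob's near (-x) face, 26 mm wide, 44 mm tall, part of the knob; its origin lies 3 mm under the face, 14 mm from the knob's centre.
- knob_left: The knob's left (+y) face, 26 mm wide, 44 mm tall, part of the knob; its origin lies 3 mm under the face, 14 mm from the knob's centre.
- knob_right: The knob's right (-y) face, 26 mm wide, 44 mm tall, part of the knob; its origin lies 3 mm under the face, 14 mm from the knob's centre.
- jar: Bystander: green glass jar with a black cap, 60 mm diameter, 85 mm tall, loose on the bench beside the gearbox; origin at the centre of its underside.
- oil: Bystander: amber oil bottle with a white cap, 40 mm diameter, 120 mm tall, loose; origin at the centre of its underside.
- burs: Bystander: blue round bur stand, 72 mm diameter, 22 mm thick, with thin steel burs and a centre post up to 82 mm, loose; origin at the centre of its underside.

How it is judged:
By the outcome, as a careful person would: the job done as asked, in the order asked, and still so for the second after the job is handed in, with the robot touching nothing.
It also fails if it takes over 56 s, if anything falls off the work surface, if the arm or the gripper's body presses on something with over 40 N, if the wrist force passes 120 N, or if a joint passes its speed limit or range.

## Robot

A 7-joint arm with a two-finger parallel gripper is mounted at the origin on the work surface. World frame = base frame: x ahead of the robot, y to its left, z up, the work surface at z = 0. Lengths are in m, angles in rad, forces in N, time in s.
With the tool pointing down it reaches from about 0.4 to 0.875 m from the base axis. Payload 6.5 kg.
Tool frame: the origin (TCP) lies midway between the tips of the shut fingers; the grasp point (between the pads) lies 19 mm behind it; y points along the fingers, x is the direction in which the jaws open and shut, and the axes are right-handed (so a half turn about y gives the same grasp; the last joint's range is limited). The gripper opens to 85 mm and grips with 20 to 120 N. Pads are 22 mm wide; open, the fingers measure 114 mm over their backs; the gripper's body (76 mm by 85 mm) begins 54 mm behind the grasp point. The pads swing forward as they close: fully open they stand 13 mm farther back than shut.
Start: joints at [1.126, 0.536, -0.004, 1.538, 0.003, 1.067, -0.071], TCP at [0.24, -0.604, 0.231] pointing down, gripper open.
Joint ranges: [-2.7, 2.7], [-0.37, 2.16], [-1.27, 1.26], [0.24, 2.4], [-1.31, 4.45], [0.19, 1.91], [-2.76, 2.76]. Speed limits (rad/s): [2.39, 2.39, 3.14, 3.14, 3.14, 3.14, 3.14].

## Interface

Orientations are given as a unit quaternion [w, x, y, z].
In Python, from plant import bot, imaging, models gives the robot as it stands. Calls block until the motion is done:
- bot.move_ptp(position, orientation): joint-space move of the TCP to a pose.
- bot.servo_line(position, attitude=None, feed=0.15, f_stop=None): straight line of the TCP; attitude=None keeps the orientation; feed is the mean speed in m/s. With f_stop (N) it stops when the force on the tool has changed by that much, and returns True; else False.
- bot.movej(angles): joint-space move.
- bot.grip(opening, grasp_force=None): finger opening in m; grasp_force is the grip in N (None keeps the last); returns when the fingers have stopped.
- bot.dwell(seconds).
- bot.ik(position, orientation): joint angles nearest the present ones, or None.
- bot.get_obs(): the state.
- imaging.camera(name): name is "side" or "top"; returns the picture (384x512x3 uint8, red, green, blue); there is no depth.
- imaging.camera_model(name): a dict with "fx", "fy", "cx", "cy" (pixels), "k1" (the pictures are not rectified: a ray, as slopes to the right and down, at radius r is drawn at 1 + k1 r^2 times it, then the intrinsics apply), "pose" (4x4, takes a point from camera to world coordinates). Camera axes: x right, y down, z forward; pixel columns grow to the right and rows downward; lengths in m; the calibration is good to about 2 mm. A picture is of the moment at which its call begins. camera_model takes no time and is no camera call.
A pose or a line that the arm cannot do raises bot.IKError and nothing moves.
- bot.sign_off(): hands the job in, once; it reports no verdict.
Trained networks look in the newest picture that a camera, given by its name, has taken for a name from the list of things; names that differ only in an ending like _2 or _b are one class to them, and where a whole thing is asked for, a point or a joint stands for the part that bears it (a point fixed in the world has none). Each returns a list of dicts, best first, with "confidence" (0 to 1); they miss things now and then, are a little off and sometimes report something else, mostly with a low value. They report only what shows in the picture. A call takes as long as a camera call.
- models.boxes_of(label, camera): "pixel" ([column, row] in pixels, amid what is visible of it).
- models.silhouettes(label, camera): "region" (384x512 bool, what is visible of it) and "pixel" ([column, row] in pixels, amid what is visible of it).
The state is a dict: "t": time; "joint_positions": joint angles; "qd": joint speeds; "joint_efforts": joint torques, N m; "tcp_pos": TCP position; "tcp_rot": TCP orientation; "wrist_force": force on the tool from outside, world axes, zero at the start; "moment": the same for the moment, N m; "grip_width": finger opening in m.
Only numpy, scipy, OpenCV 4.12 (cv2) and the standard library are available. Lean on these libraries where they do the work, as an engineer would, in place of code of your own. Each camera call takes 0.05 s, during which the arm holds its last target.

## Working session

There is one attempt and no reset: what is moved stays moved. The work goes in short steps, each a Python script; the robot and the scene stay as the last script left them, time stands still between calls to the robot, and variables do not carry over. Pictures are saved under pics/ and viewed, and the job is handed in when it is done.

```bash
ls; mkdir -p pics; python3 - <<'E'
from plant import bot, imaging, models
import cv2,numpy as np
for c in ("side","top"):
    im=imaging.camera(c); cv2.imwrite(f"pics/{c}0.png",cv2.cvtColor(im,cv2.COLOR_RGB2BGR))
    m=imaging.camera_model(c); print(c,{k:np.round(v,4).tolist() for k,v in m.items()})
    for l in ("gearbox","knob","jar","oil","burs","gate_center","knob_near","knob_left"):
        print(l,[(np.round(d["pixel"],1).tolist(),round(d["confidence"],2)) for d in models.boxes_of(l,c)[:2]])
o=bot.get_obs(); print(o)
E
```

```text
pics
side {'fx': 405.8112, 'fy': 405.8112, 'cx': 255.1559, 'cy': 188.9032, 'k1': -0.123, 'pose': [[-0.7218, -0.48, 0.4985, 0.2729], [-0.6919, 0.5191, -0.5018, 0.3753], [-0.0179, -0.7072, -0.7068, 0.6129], [0.0, 0.0, 0.0, 1.0]]}
gearbox [([282.2, 230.6], 0.56)]
knob [([276.7, 182.9], 0.74)]
jar [([225.1, 190.4], 0.85)]
oil [([261.7, 306.5], 0.96), ([285.7, 229.8], 0.71)]
burs [([309.9, 161.0], 0.75)]
gate_center []
knob_near []
knob_left []
top {'fx': 456.3439, 'fy': 456.3439, 'cx': 258.0234, 'cy': 183.0244, 'k1': 0.0103, 'pose': [[-0.0148, -0.9977, 0.0657, 0.5247], [-0.9999, 0.0145, -0.005, 0.0325], [0.004, -0.0658, -0.9978, 0.8992], [0.0, 0.0, 0.0, 1.0]]}
gearbox [([260.5, 180.7], 0.66), ([267.4, 186.1], 0.59)]
knob [([259.1, 181.9], 0.92)]
jar [([259.2, 113.2], 0.87)]
oil [([188.6, 236.9], 0.73)]
burs [([354.2, 151.7], 0.77)]
gate_center [([268.6, 190.5], 0.86)]
knob_near []
knob_left []
{'t': 0.9, 'joint_positions': array([ 1.12577779,  0.53638129, -0.00441465,  1.53791967,  0.0025803 ,
        1.06729642, -0.07118776]), 'qd': array([-5.97602398e-04, -6.10828981e-04, -5.67171674e-04,  5.35362923e-05,
        8.06933724e-04, -1.60047688e-03,  3.46202935e-04]), 'joint_efforts': array([ 1.09556069e-03, -5.83323383e+01,  1.04793817e+00, -2.59442943e+01,
        1.23457977e-02,  1.63368062e-03,  7.80387211e-06]), 'tcp_pos': array([ 0.24039264, -0.60389641,  0.2312942 ]), 'tcp_rot': array([-0.58520608,  0.58520891, -0.39690368,  0.39690282]), 'wrist_force': array([-0.05948007,  1.08911185,  0.19295071]), 'moment': array([-0.01903247,  0.00194923, -0.03155702]), 'grip_width': 0.08572439327613943}
```

View pics/side0.png

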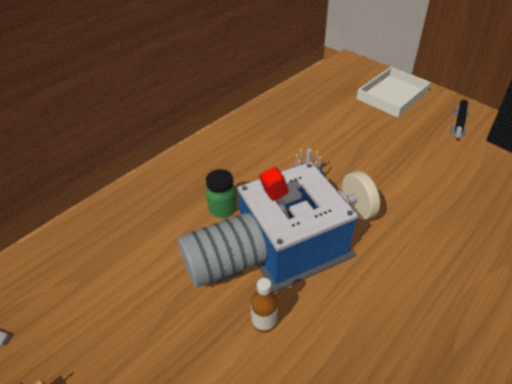

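View pics/top0.png

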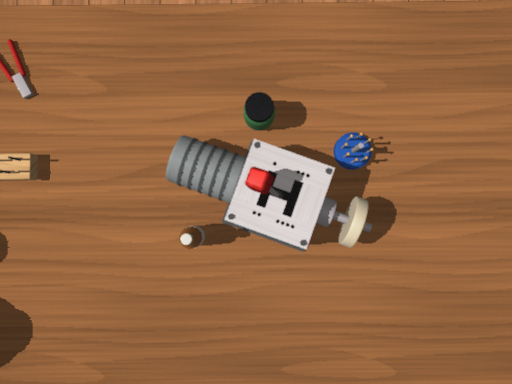

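```bash
python3 - <<'E'
import cv2
im=cv2.imread("pics/top0.png")[100:280,160:360]; cv2.imwrite("pics/top0z.png",cv2.resize(im,None,fx=4,fy=3.3*4/3.3*0.83,interpolation=cv2.INTER_CUBIC)[:600])
E
```

```text
(no output)
```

View pics/top0z.png

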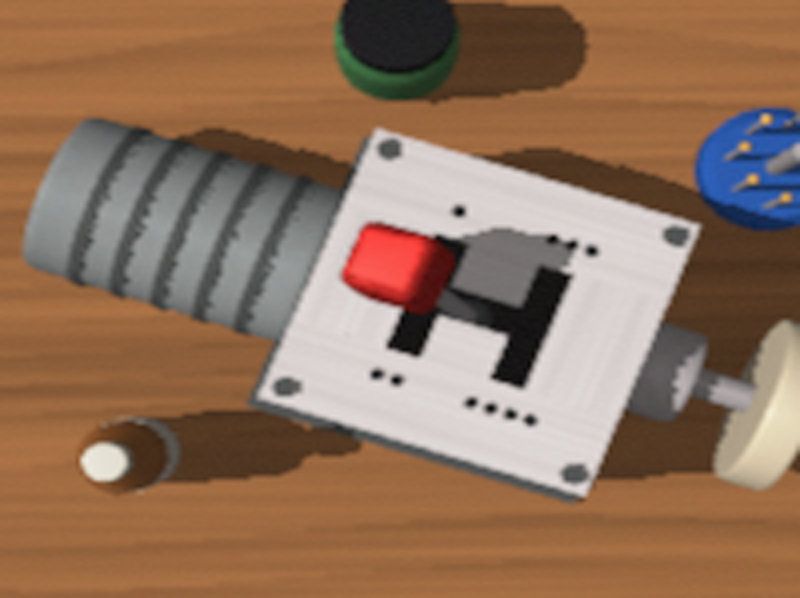

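```bash
cat > h.py <<'E'
from plant import bot, imaging, models
import cv2,numpy as np
from scipy.optimize import least_squares
from scipy.spatial.transform import Rotation as R
def proj(c,P):
    m=imaging.camera_model(c);T=np.array(m["pose"]);P=np.atleast_2d(P)
    q=(P-T[:3,3])@T[:3,:3]; s=q[:,:2]/q[:,2:]; s=s*(1+m["k1"]*(s**2).sum(1,keepdims=True))
    return s*[m["fx"],m["fy"]]+[m["cx"],m["cy"]]
def gw(g,p): # g=(x,y,yaw); gearbox->world
    c,s=np.cos(g[2]),np.sin(g[2]); p=np.atleast_2d(p).astype(float)
    return np.c_[g[0]+c*p[:,0]-s*p[:,1], g[1]+s*p[:,0]+c*p[:,1], p[:,2]]
def knob(cr,sh,off=(0,0,0)):
    # cross about x then shift about y (approx.)
    r=R.from_euler('xy',[cr,sh]) ; r=R.from_euler('X',cr)*R.from_euler('Y',sh)
    return r.apply(np.array([0,0,.154])+off)+[0,0,.014]
def kfit(g,cams=("side","top")):
    px=[];cc=[]
    hull=np.array([[a,b,d] for a in(-15,15) for b in(-15,15) for d in(-20,20)])/1000
    for c in cams:
        im=imaging.camera(c).astype(int)
        mk=((im[...,0]>110)&(im[...,1]<75)&(im[...,2]<75)).astype(np.uint8)
        gc=proj(c,gw(g,[0,0,.16]))[0]
        yy,xx=np.mgrid[:384,:512]; mk[np.hypot(xx-gc[0],yy-gc[1])>70]=0
        n,lab,st,ce=cv2.connectedComponentsWithStats(mk)
        if n<2: continue
        k=1+np.argmax(st[1:,4]); cc.append(c); px.append((ce[k],st[k]))
    def res(v):
        r=[]
        for c,(ce,st) in zip(cc,px):
            p=proj(c,gw(g,np.array([knob(v[0],v[1],h) for h in hull])))
            hp=cv2.convexHull(p.astype(np.float32)); M=cv2.moments(hp)
            r+= [M["m10"]/M["m00"]-ce[0], M["m01"]/M["m00"]-ce[1]]
        return np.array(r)
    s=least_squares(res,[0,0],diff_step=1e-3)
    return s.x,s.fun,[(c,p[1].tolist()) for c,p in zip(cc,px)]
E
python3 - <<'E'
from h import *
im=cv2.imread("pics/top0.png").astype(int)
mk=((im.min(2)>165)&(im.max(2)-im.min(2)<40)).astype(np.uint8)
n,lab,st,ce=cv2.connectedComponentsWithStats(mk); k=1+np.argmax(st[1:,4])
pts=np.argwhere(lab==k)[:,::-1].astype(np.float32)
rect=cv2.minAreaRect(pts); print(rect,st[k]); top=cv2.boxPoints(rect);print(top)
ims=cv2.imread("pics/side0.png").astype(int)
mk=((ims.min(2)>150)&(ims.max(2)-ims.min(2)<45)).astype(np.uint8);mk[:150]=0
n,lab,st,ce=cv2.connectedComponentsWithStats(mk); k=1+np.argmax(st[1:,4])
ps=np.argwhere(lab==k)[:,::-1].astype(np.int32)
a,sq=cv2.minEnclosingTriangle(ps.reshape(-1,1,2)) if 0 else (0,0)
h=cv2.convexHull(ps.reshape(-1,1,2)); ap=cv2.approxPolyN(h,4).reshape(-1,2); print("side",ap,st[k])
h=cv2.convexHull(pts.astype(np.int32).reshape(-1,1,2)); apt=cv2.approxPolyN(h,4).reshape(-1,2);print("top",apt)
# order: fit
def res(v,c,ap):
    L=v[3]; p=gw(v[:3],np.array([[a,b,.110] for a,b in((L,L),(L,-L),(-L,-L),(-L,L))])); q=proj(c,p)
    return np.concatenate([ (ap-qq)[np.argmin(((ap-qq)**2).sum(1))] for qq in q])
for cs in (["top"],["side"],["top","side"]):
    s=least_squares(lambda v:np.concatenate([res(v,c,apt if c=="top" else ap) for c in cs]),[.51,.01,-.3,.07])
    print(cs,s.x.round(4),s.fun.round(1))
g=s.x[:3]; np.save("g.npy",g)
print(kfit(g)); print(proj("top",gw(g,[0,0,.11])))
E
```

```text
((279.4681396484375, 193.58853149414062), (86.86273956298828, 86.22293090820312), 19.79887580871582) [ 225  139  110  110 5446]
[[224.00142 219.44052]
 [253.2068  138.31445]
 [334.93488 167.73654]
 [305.7295  248.86261]]
side [[276 249]
 [237 187]
 [309 161]
 [364 213]] [ 239  164  118   85 4253]
top [[306 249]
 [224 219]
 [254 139]
 [335 168]]
['top'] [ 0.5581 -0.0088 -0.3655  0.0746] [-0.1  0.4  0.2  0.1  0.2 -0.2 -0.3 -0.2]
['side'] [ 0.5578 -0.0106 -0.343   0.0781] [ 1.3  0.8 -1.8  1.7  3.  -1.3 -2.4 -0.9]
['top', 'side'] [ 0.5576 -0.0093 -0.3551  0.0761] [ 0.7  0.9 -0.9  0.9 -1.3 -1.3  0.2 -1.6 -0.   0.5 -1.9  0.2  5.1 -1.9
 -1.6  0.2]
(array([-0.27868772,  0.04706165]), array([-0.94797382,  0.45524142,  0.98794867,  0.54185795]), [('side', [259, 167, 29, 33, 617]), ('top', [246, 167, 23, 25, 248])])
[[280.07833425 193.73599432]]
```

```bash
python3 - <<'E'
from h import *
g=np.array([.5581,-.0090,-.3640]); np.save("g.npy",g)
k=kfit(g); print(k)
print(kfit(g,("top",))); print(kfit(g,("side",)))
for c in("top","side"):
    im=cv2.cvtColor(imaging.camera(c),cv2.COLOR_RGB2BGR); S=5
    ctr=proj(c,gw(g,[0,0,.12]))[0]; x0,y0=int(ctr[0]-70),int(ctr[1]-58)
    cr=cv2.resize(im[y0:y0+116,x0:x0+150],None,fx=S,fy=S,interpolation=cv2.INTER_CUBIC)
    def pl(P,col):
        q=((proj(c,gw(g,np.array(P)/1000))-[x0,y0]+.5)*S).astype(np.int32); cv2.polylines(cr,[q],True,col,1)
    for sy in(24,-24): pl([[a*32,sy+b*8,110] for a,b in((1,1),(1,-1),(-1,-1),(-1,1))],(0,255,0))
    pl([[8,24,110],[8,-24,110],[-8,-24,110],[-8,24,110]],(255,255,0))
    pl([[a*75,b*75,110] for a,b in((1,1),(1,-1),(-1,-1),(-1,1))],(255,0,255))
    for sh,col in((0,(0,255,255)),(k[0][1],(255,0,0))):
      for z in(20,-20):
        pl([knob(-.26,sh,np.array([a*17,b*17,z])/1000)*1000 for a,b in((1,1),(1,-1),(-1,-1),(-1,1))],col)
    cv2.imwrite(f"pics/{c}1.png",cr)
# reach test
for x,y in((0,90),(0,-30),(-50,-40),(30,-40),(60,40),(0,40)):
  for dy in (0,np.pi/2,-np.pi/2):
    yaw=g[2]+dy
    Rm=np.c_[[np.cos(yaw),np.sin(yaw),0],[0,0,-1],np.cross([np.cos(yaw),np.sin(yaw),0],[0,0,-1])]
    q=R.from_matrix(Rm).as_quat(scalar_first=True)
    a=bot.ik(gw(g,np.array([x,y,128])/1000)[0],q); print(x,y,round(dy,2),None if a is None else np.round(a,2))
E
```

```text
(array([-0.27640761,  0.04219229]), array([-1.00892555,  0.45866726,  1.03246048,  0.58719461]), [('side', [259, 167, 29, 33, 620]), ('top', [246, 167, 23, 25, 249])])
(array([2.96645223e-08, 4.68749971e-02]), array([26.15683432,  9.0930709 ]), [('top', [246, 167, 23, 25, 245])])
(array([0., 0.]), array([24.24061728, -7.7838906 ]), [('side', [259, 167, 29, 33, 618])])
0 90 0 [ 0.14  0.62 -0.47  1.75  0.36  0.86 -0.86]
0 90 1.57 [ 0.31  0.69 -0.73  1.74  0.56  0.93  0.56]
0 90 -1.57 [-0.04  0.58 -0.22  1.76  0.17  0.82 -2.27]
0 -30 0 [ 0.32  0.54 -0.44  1.87  0.31  0.8  -0.65]
0 -30 1.57 [ 0.5   0.61 -0.69  1.86  0.5   0.86  0.77]
0 -30 -1.57 [ 0.07  0.51 -0.11  1.88  0.08  0.75 -2.02]
-50 -40 0 [ 0.32  0.47 -0.44  2.    0.29  0.74 -0.66]
-50 -40 1.57 [ 0.51  0.53 -0.68  1.99  0.46  0.79  0.76]
-50 -40 -1.57 [ 0.1   0.44 -0.16  2.01  0.1   0.7  -2.06]
30 -40 0 [ 0.34  0.58 -0.43  1.8   0.32  0.83 -0.61]
30 -40 1.57 [ 0.52  0.64 -0.68  1.79  0.51  0.89  0.81]
30 -40 -1.57 [ 0.08  0.54 -0.07  1.82  0.05  0.78 -1.96]
60 40 0 [ 0.23  0.66 -0.45  1.66  0.35  0.9  -0.72]
60 40 1.57 [ 0.42  0.75 -0.75  1.64  0.59  0.99  0.68]
60 40 -1.57 [-0.01  0.62 -0.1   1.67  0.08  0.85 -2.08]
0 40 0 [ 0.21  0.58 -0.45  1.81  0.33  0.83 -0.77]
0 40 1.57 [ 0.39  0.65 -0.72  1.79  0.54  0.9   0.64]
0 40 -1.57 [ 0.    0.55 -0.17  1.82  0.13  0.79 -2.17]
```

View pics/top1.png

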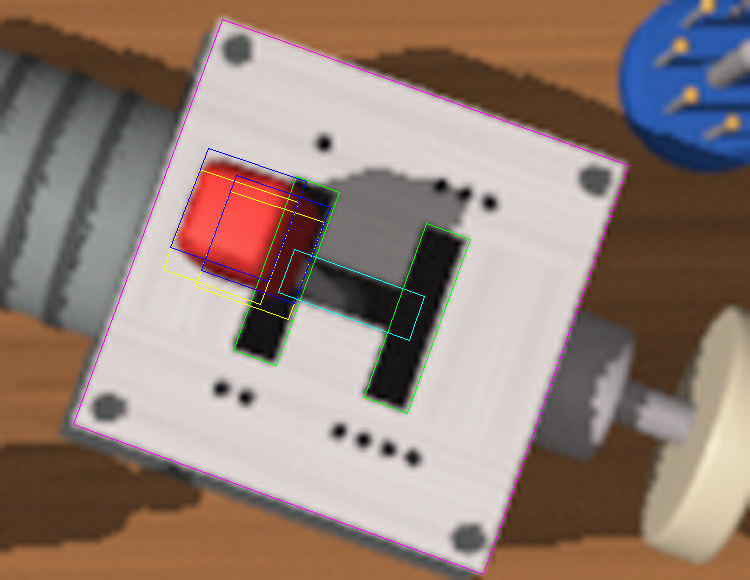

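View pics/side1.png

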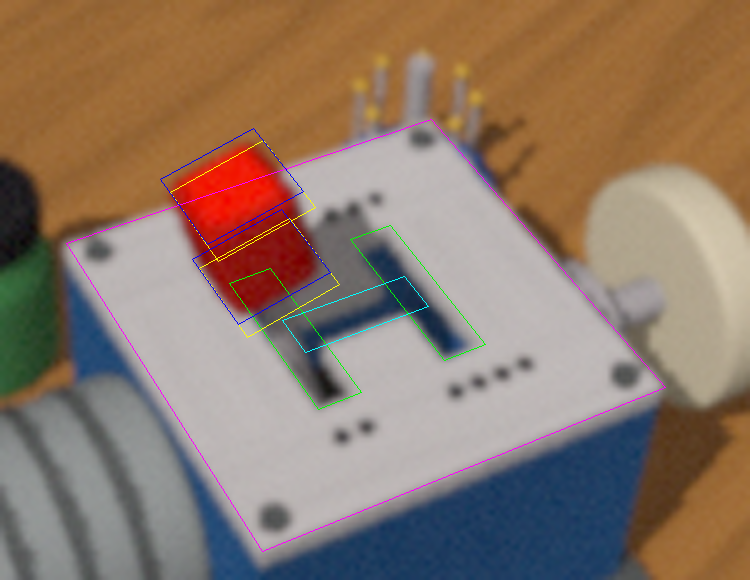

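```bash
cat >> h.py <<'E'
from scipy.optimize import minimize
g=np.load("g.npy")
GS={"top":g,"side":g}
def quat():
    yaw=g[2]; x=np.array([np.cos(yaw),np.sin(yaw),0]); y=np.array([0,0,-1.])
    return R.from_matrix(np.c_[x,y,np.cross(x,y)]).as_quat(scalar_first=True)
def W(x,y,z): return gw(g,np.array([x,y,z])/1000)[0]
def G():
    o=bot.get_obs(); p=o["tcp_pos"]-[g[0],g[1],0]; c,s=np.cos(g[2]),np.sin(g[2])
    return np.round(np.array([c*p[0]+s*p[1],-s*p[0]+c*p[1],p[2]])*1000,1),np.round(o["wrist_force"],1),round(o["t"],2)
def line(x,y,z,feed=.15,f=None): return bot.servo_line(W(x,y,z),None,feed=feed,f_stop=f)
def look(tag,cams=("top","side")):
    "per-camera lever angles from knob centroid"
    hull=np.array([[a,b,d] for a in(-15,15) for b in(-15,15) for d in(-20,20)])/1000
    for c in cams:
        gc=GS[c]; im=imaging.camera(c); i=im.astype(int); mk=((i[...,0]>95)&(i[...,1]<75)&(i[...,2]<75)).astype(np.uint8)
        if tag: cv2.imwrite(f"pics/{c}_{tag}.png",cv2.cvtColor(im,cv2.COLOR_RGB2BGR))
        p0=proj(c,gw(gc,[0,0,.16]))[0]; yy,xx=np.mgrid[:384,:512]; mk[np.hypot(xx-p0[0],yy-p0[1])>70]=0
        n,lab,st,ce=cv2.connectedComponentsWithStats(mk)
        if n<2: print(c,"none"); continue
        k=1+np.argmax(st[1:,4])
        def cost(v):
            hp=cv2.convexHull(proj(c,gw(gc,np.array([knob(v[0],v[1],h) for h in hull]))).astype(np.float32)); M=cv2.moments(hp)
            return (M["m10"]/M["m00"]-ce[k][0])**2+(M["m01"]/M["m00"]-ce[k][1])**2
        s=minimize(cost,[0.01,0.01],method="Nelder-Mead",options=dict(initial_simplex=[[0,0],[.1,0],[0,.1]]))
        print(c,"cross %.3f shift %.3f"%tuple(s.x),"area",st[k,4],"px",ce[k].round(1))
E
python3 - <<'E'
from h import *
look("a")
bot.move_ptp(W(75,42,240),quat()); bot.grip(0.0); print(G())
line(75,42,132); print(G())
look("b")
E
```

```text
top cross -0.283 shift 0.042 area 263 px [257.8 179. ]
side cross -0.264 shift 0.034 area 641 px [273.9 183.2]
(array([ 75.,  42., 240.]), array([-0.3, -0.6, -0.1]), 4.75)
(array([ 75.6,  42.5, 133. ]), array([-0.1,  0.6, -0.3]), 5.62)
top cross -0.279 shift 0.029 area 220 px [257.7 180.3]
side cross -0.263 shift 0.034 area 641 px [273.9 183.2]
```

View pics/side_b.png

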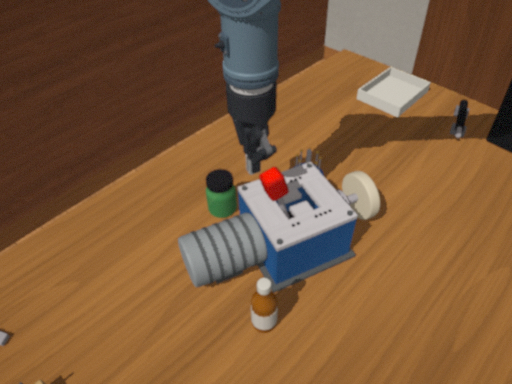

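View pics/top_b.png

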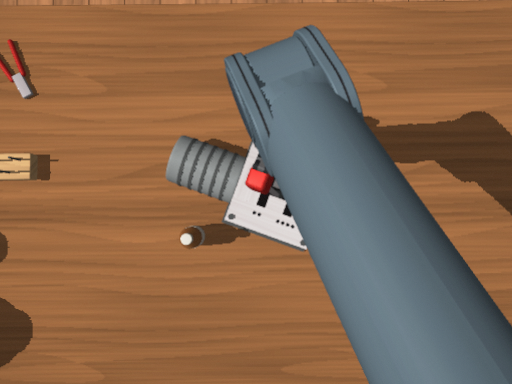

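```bash
python3 - <<'E'
from h import *
for x in (40,36,33):
    s=line(x,40,132,.1 if x==40 else .04,12); print(s,G()); look("c%d"%x,("side",))
E
```

```text
False (array([ 40.5,  39.8, 132.5]), array([ 1. , -0.8,  1.2]), 6.22)
side cross -0.262 shift -0.062 area 669 px [278.4 189.1]
False (array([ 36.3,  39.9, 132. ]), array([-0. , -0.2,  0.6]), 6.52)
side cross -0.264 shift -0.083 area 652 px [279.2 190.5]
False (array([ 32.8,  39.9, 131.9]), array([ 0.9, -0.7,  1.1]), 6.82)
side cross -0.264 shift -0.101 area 653 px [280.1 191.8]
```

View pics/side_c33.png

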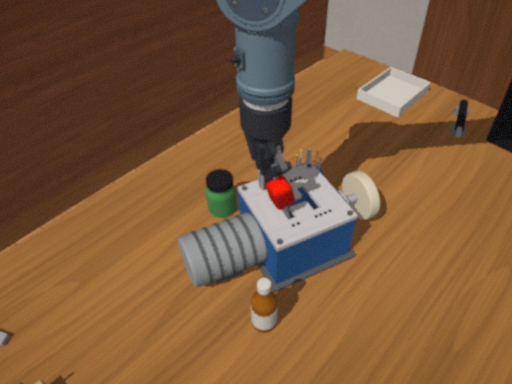

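```bash
python3 - <<'E'
from h import *
print(bot.get_obs()["grip_width"])
line(60,40,132); line(60,40,215,.25); line(-95,40,215,.25); line(-95,40,132,.2); print(G())
for x in (-65,-58,-54):
    s=line(x,40,132,.1 if x==-65 else .04,12); print(s,G()); look("d%d"%-x)
E
```

```text
-8.814316127242446e-05
(array([-94.2,  40.4, 132.2]), array([ 0.2, -0.3,  0.6]), 9.02)
False (array([-64.6,  40.2, 132.6]), array([-0.7, -0.4,  0.2]), 9.47)
top cross 0.661 shift 0.284 area 35 px [340.  187.2]
side cross -0.315 shift -0.052 area 302 px [273.4 191. ]
False (array([-57.9,  40. , 132.1]), array([-1.4,  0.4,  2.9]), 9.89)
top cross 0.675 shift 0.290 area 38 px [340.8 187.1]
side cross -0.317 shift -0.024 area 295 px [272.  189.4]
False (array([-53.8,  39.9, 132. ]), array([-1.9, -0.1,  2.1]), 10.24)
top cross 0.675 shift 0.291 area 35 px [340.8 187. ]
side cross -0.317 shift 0.002 area 294 px [270.8 187.8]
```

View pics/side_d54.png

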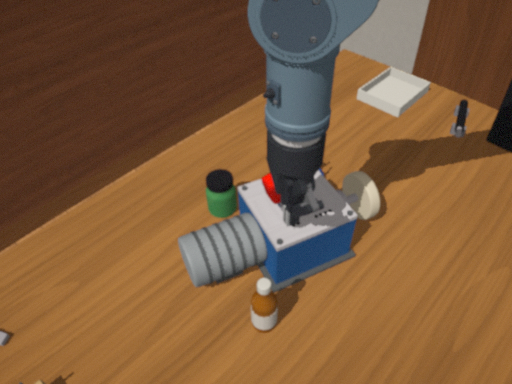

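View pics/top_d54.png

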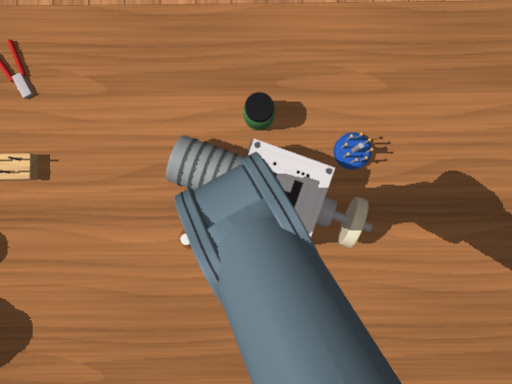

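```bash
python3 - <<'E'
from h import *
line(-90,40,132); line(-90,60,225,.25); line(-20,120,225,.25);print(G()); look("e")
E
```

```text
(array([-20.6, 119.5, 223.2]), array([-0.4,  0.5, -0.5]), 11.78)
top cross -0.287 shift 0.001 area 315 px [256.1 182.5]
side cross -0.263 shift -0.015 area 648 px [276.1 186.1]
```

View pics/side_e.png

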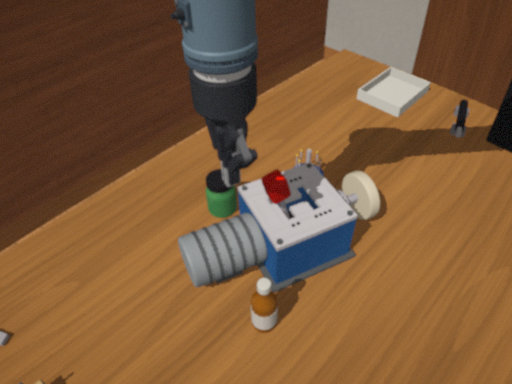

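```bash
python3 - <<'E'
from h import *
line(-2,110,225,.25); line(-2,110,132,.2); print(G())
s=line(-2,45,132,.08,10); print(s,G()); look("f",("side",))
if not s:
    s=line(-2,5,132,.08,10); print(s,G()); look("f2")
E
```

```text
(array([ -2. , 110.8, 132.9]), array([0.5, 0.4, 0.9]), 12.75)
False (array([ -2.2,  44.9, 131.8]), array([ 0.7,  0.2, -1. ]), 13.71)
side cross -0.051 shift -0.058 area 235 px [296.1 180.2]
False (array([ -2.1,   4. , 131.8]), array([ 0.3,  0.3, -0.3]), 14.41)
top cross -0.321 shift 0.877 area 1 px [286. 124.]
side cross 0.384 shift 0.091 area 115 px [322.6 165. ]
```

```bash
python3 - <<'E'
import cv2,os,numpy as np
f="f2" if os.path.exists("pics/side_f2.png") else "f"
im=cv2.imread(f"pics/side_{f}.png")[60:310,150:450]; cv2.imwrite("pics/side_fz.png",cv2.resize(im,None,fx=2.4,fy=2.4))
E
```

```text
(no output)
```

View pics/side_fz.png

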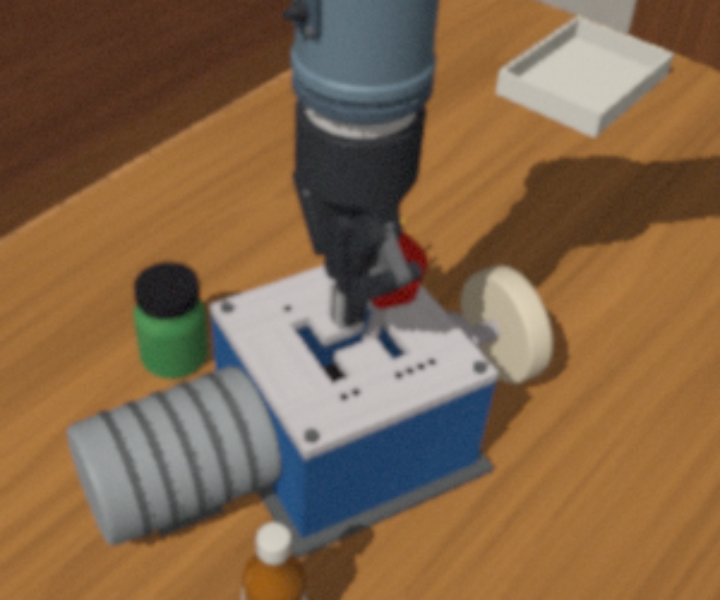

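```bash
python3 - <<'E'
from h import *
s=line(-2,-18,132,.05,8); print(s,G())
line(-2,25,132,.2); line(-2,40,225,.25); line(-90,40,225,.25);print(G()); look("g")
E
python3 - <<'E'
import cv2
for c in("side","top"):
    im=cv2.imread(f"pics/{c}_g.png")[60:310,150:450]; cv2.imwrite(f"pics/{c}_gz.png",cv2.resize(im,None,fx=2.4,fy=2.4))
E
```

```text
True (array([ -2.4,  -9.5, 131.8]), array([ 1.8,  4. , -0.4]), 14.9)
(array([-90.6,  38.8, 224.1]), array([0.1, 0.2, 0.3]), 16.25)
top cross 0.254 shift -0.007 area 487 px [304.3 200.8]
side cross 0.188 shift -0.208 area 15 px [322.8 184.7]
```

View pics/side_gz.png

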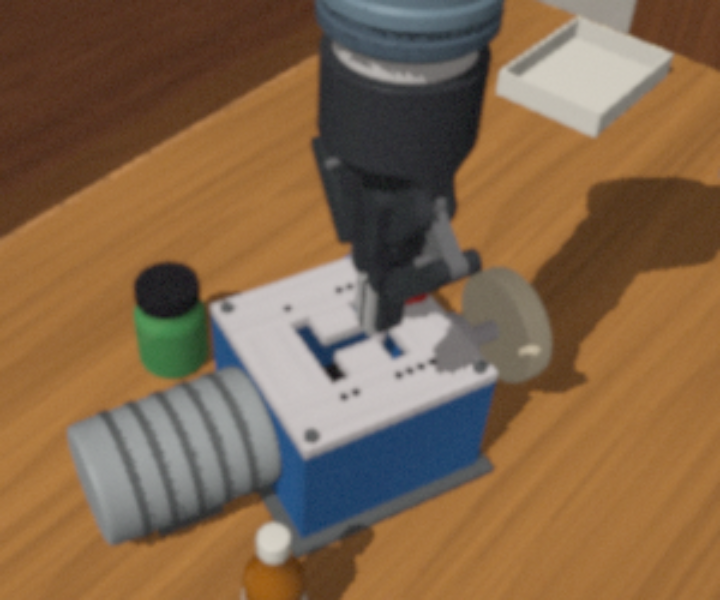

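View pics/top_gz.png

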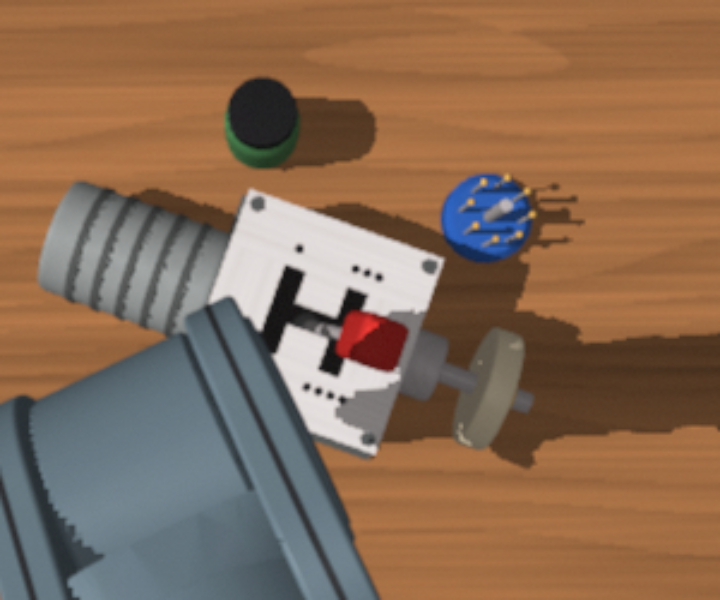

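```bash
python3 - <<'E'
from h import *
line(-95,-40,225,.25); line(-95,-40,132,.2); print(G())
s=line(-55,-40,132,.12,10); print(s,G())
s=line(25,-40,132,.06,12); print(s,G()); look("h",("side",))
E
```

```text
(array([-94.6, -38.8, 132.5]), array([-0. , -0.3,  1.1]), 17.43)
False (array([-55. , -39.8, 132.6]), array([ 0.1, -0.2, -0.3]), 17.92)
True (array([ -2.3, -40. , 131.3]), array([-4.2,  1. ,  5.6]), 18.81)
side cross 0.175 shift 0.240 area 357 px [300.1 160.3]
```

View pics/side_h.png

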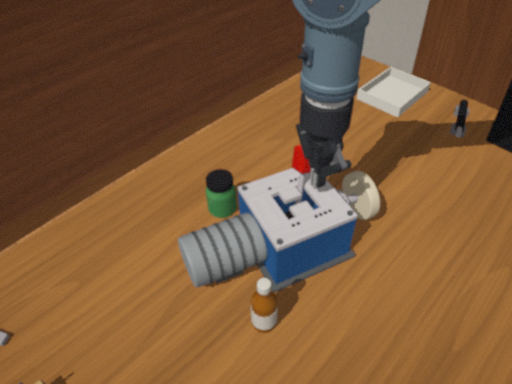

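```bash
python3 - <<'E'
from h import *
s=line(12,-40,132,.03,18); print(s,G())
line(-90,-40,132,.2); line(-100,60,225,.25); print(G()); look("i")
E
python3 - <<'E'
import cv2
for c in("side","top"):
    im=cv2.imread(f"pics/{c}_i.png")[60:310,150:450]; cv2.imwrite(f"pics/{c}_iz.png",cv2.resize(im,None,fx=2.4,fy=2.4))
E
```

```text
True (array([ -3. , -40.3, 130.7]), array([-6.9,  2.5,  7.6]), 19.17)
(array([-99.7,  58.5, 224. ]), array([-0.5, -1.3,  0.4]), 20.45)
top cross 0.260 shift 0.274 area 587 px [312.3 176.1]
side cross 0.378 shift -0.256 area 24 px [338.7 186.7]
```

View pics/side_iz.png

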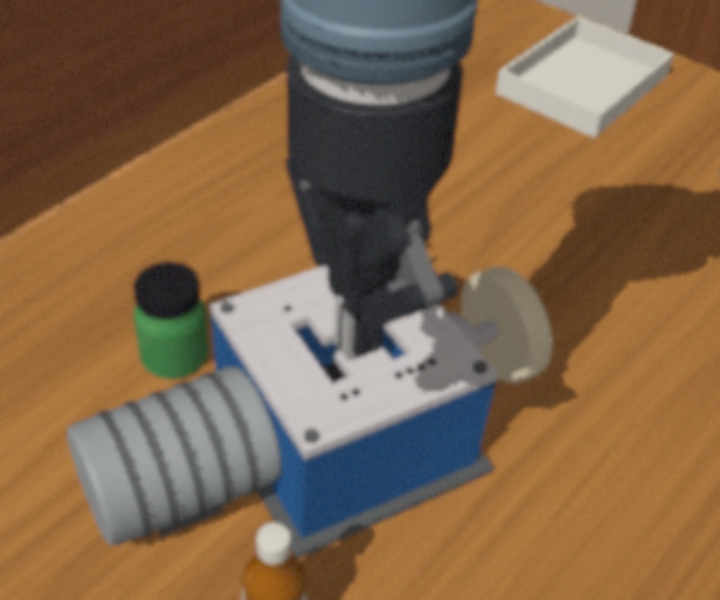

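View pics/top_iz.png

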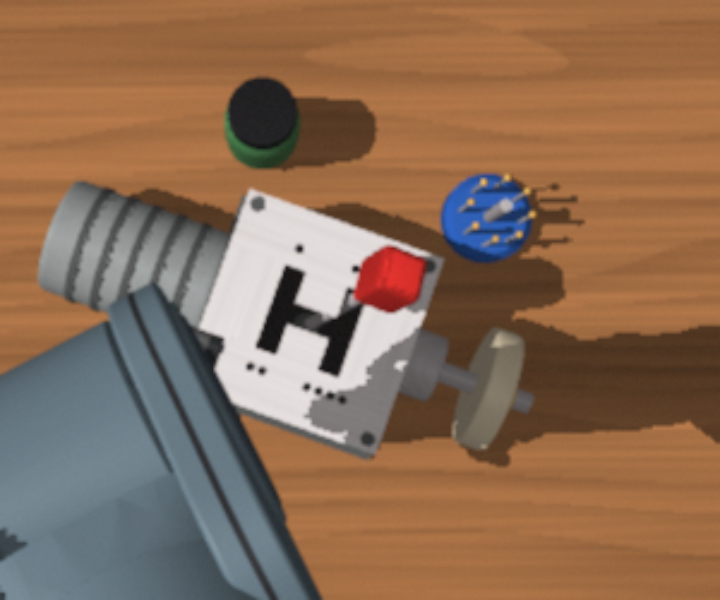

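```bash
python3 - <<'E'
from h import *
line(-100,60,300,.25); bot.move_ptp(W(-90,-260,300),quat()); bot.dwell(.3); look("j"); print(G())
E
```

```text
top cross 0.260 shift 0.274 area 593 px [312.3 176.1]
side cross 0.258 shift 0.272 area 629 px [304.6 158.4]
(array([ -89.9, -259.6,  300. ]), array([ 0.6, -0.8, -0.2]), 22.62)
```

View pics/side_j.png

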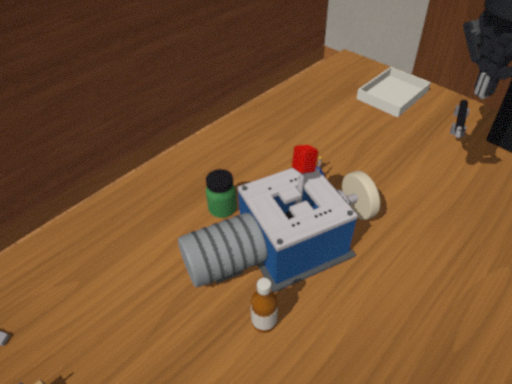

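View pics/top_j.png

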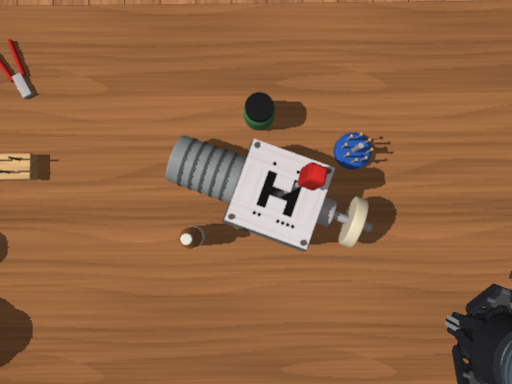

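```bash
python3 - <<'E'
from h import *
for l,c in(("jar","top"),("oil","top"),("burs","top")): print(l,[np.round(d["pixel"],1) for d in models.boxes_of(l,c)[:1]])
bot.sign_off()
E
```

```text
jar [array([258.6, 113.7])]
oil [array([188.7, 239.5])]
burs [array([353.3, 149.7])]
the job is handed in; nothing more can be done
```

The drive is in third speed and the job is handed in. I pushed the lever with shut fingers only: along the left leg to the cross channel, across to the right leg, then forward to the stop in the three-dot slot. The fourth slot was never entered.

- **Overshoot:** my first push went too far. The shut fingers are wider than I had assumed, so the lever moved about 0.1 rad past the cross channel towards the near end of the left leg. I pushed it back to about 0 before crossing.
- **Lever position:** with the hand clear, the top camera gives lever_cross 0.260 and lever_shift 0.274, and the side camera gives 0.258 and 0.272. The shift reads about 0.007 rad (1 mm) short of the 0.28 stop. Cross also reads slightly under its stop. I take the lever as fully home, because two forward pushes, stopping at 12 N and then 18 N, ended within 1 mm of the same place.
- **Side camera:** several of its readings during the pushes were unusable because the hand hid the knob.
- **Bystanders:** the jar, oil bottle and bur stand show within about 3 pixels of where they started in the top picture, which is detector scatter, and nothing touched them.
- **Time and force:** about 23 s of the 56 s were used, and every push stopped at 18 N or less.

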